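# Make up two craft kits at the painting stall

### The arm

A 6-joint arm with a two-finger parallel gripper is mounted at the origin on the work surface. World frame = base frame: x ahead of the robot, y to its left, z up, the work surface at z = 0. Lengths are in m, angles in rad, forces in N, time in s.
With the tool pointing down it reaches from about 0.3 to 0.95 m from the base axis. Payload 3.1 kg.
Tool frame: the origin (TCP) lies between the finger pads; the fingertips stand 22 mm ahead of it and the grasp point (between the pads) lies 3 mm ahead of it; x points along the fingers, y is the direction in which the jaws open and shut, and the axes are right-handed (so a half turn about x gives the same grasp; the last joint's range is limited). The gripper opens to 85 mm and grips with 20 to 120 N. Pads are 22 mm wide; open, the fingers measure 114 mm over their backs; the gripper's body (76 mm by 85 mm) begins 54 mm behind the grasp point. The pads swing forward as they close: fully open they stand 13 mm farther back than shut.
Start: joints at [1.06, 0.308, 1.634, -0, 1.2, -0.07], TCP at [0.267, 0.565, 0.253] pointing down, gripper open.
Joint ranges: [-3.06, 3.06], [-0.79, 1.96], [0.05, 2.63], [-1.19, 4.34], [0.05, 2.64], [-2.94, 2.94]. Speed limits (rad/s): [2.79, 2.79, 3.14, 3.14, 3.14, 3.14].

### API

Orientations are given as a unit quaternion [x, y, z, w].
In Python, from rig import r, grab_frame, camera_params, close_job, spotter, monitor gives the robot as it stands. Calls block until the motion is done:
- r.move_to(position, orientation): joint-space move of the TCP to a pose.
- r.move_linear(position, velocity=0.15, ori=None, guard=None): straight line of the TCP; ori=None keeps the orientation; velocity is the mean speed in m/s. With guard (N) it stops when the force on the tool has changed by that much, and returns True; else False.
- r.set_joints(angles): joint-space move.
- r.set_gripper(opening): opening from 0.0 (shut) to 1.0 (fully open); the grip force is fixed at half the most; returns when the fingers have stopped.
- r.wait(seconds).
- r.ik(position, orientation): joint angles nearest the present ones, or None.
- grab_frame(name): name is "side" or "top"; returns (picture, depth): 420x560x3 uint8, red, green, blue; 420x560 float32, m along the optical axis (not along the pixel's ray), 0 where there is no reading.
- camera_params(name): a dict with "vertical_fov" (degrees; the focal length in pixels is half the picture's height over the tangent of half this angle, whatever the lens; pixels are square), "cx", "cy" (the principal point, pixels), "rvec" (rotation vector, rad) and "tvec" (3), from world to camera coordinates, as OpenCV has them. Camera axes: x right, y down, z forward; pixel columns grow to the right and rows downward; lengths in m; the calibration is good to about 2 mm. A picture is of the moment at which its call begins. camera_params takes no time and is no camera call.
A pose or a line that the arm cannot do raises r.IKError and nothing moves.
- close_job(): hands the job in, once; it reports no verdict.
Trained networks look in the newest picture that a camera, given by its name, has taken for a name from the list of things; names that differ only in an ending like _2 or _b are one class to them, and where a whole thing is asked for, a point or a joint stands for the part that bears it (a point fixed in the world has none). Each returns a list of dicts, best first, with "confidence" (0 to 1); they miss things now and then, are a little off and sometimes report something else, mostly with a low value. They report only what shows in the picture. A call takes as long as a camera call. They do not tell look-alikes from the thing itself.
- spotter.search_frame(camera, query): "centre" ([row, column] in pixels, amid what is visible of it).
- spotter.cut_out(camera, query): "mask" (420x560 bool, what is visible of it) and "centre" ([row, column] in pixels, amid what is visible of it).
- spotter.mark_of(camera, query): "centre" ([row, column] in pixels: a listed point, or the origin of a listed thing).
Readings, each from a call of its own:
- monitor.current_clock(): time.
- monitor.current_joints(): joint angles.
- monitor.current_dq(): joint speeds.
- monitor.current_effort(): joint torques, N m.
- monitor.current_eef_pos(): TCP position.
- monitor.current_eef_rot(): TCP orientation.
- monitor.current_ft_force(): force on the tool from outside, world axes, zero at the start.
- monitor.current_moment(): the same for the moment, N m.
- monitor.current_opening(): opening from 0.0 (shut) to 1.0 (fully open).
Only numpy, scipy, OpenCV 4.12 (cv2) and the standard library are available. Lean on these libraries where they do the work, as an engineer would, in place of code of your own. Each camera call takes 0.05 s, during which the arm holds its last target.

### The job

Make up the two craft kits. Long tray: the square-footed printing block in the bay by the tray's tab, the low bowl in the middle bay and the paint jar in the bay farthest from the tab; short tray: the round-footed printing block in the bay by the tab and the tall tumbler in the other bay. Set each thing down upright near the middle of its bay, flat on the bay's floor, without dropping it, and leave the brass pot and the bangle where they are.

Things in the scene. Friction and masses are not known exactly. Their poses are not given: they have to be found in the camera images.
- tumbler_center (a point): tall straight white ceramic tumbler without handle, open at the top, its inside floor glazed blue; 44 mm across, 66 mm high, wall 3 mm. Loose, standing upright. The point is its centre, half-way up; z is up.
- bowl_center (a point): low straight-sided white ceramic paint bowl, open at the top, wider and lower than the tumbler, its inside floor glazed blue; 53 mm across, 45 mm high, wall 3 mm. Loose, standing upright. The point is its centre, half-way up; z is up.
- square_block_center (a point): wooden hand-printing block with a SQUARE pale foot 46 x 46 mm, 20 mm thick, and an upright round dark wooden handle in its middle, 25 mm thick, from 20 to 58 mm above the foot's underside (its top 6 mm taper). 58 mm high in all, loose, standing on its foot. The point is its centre, half-way up; z is up. x and y run along the foot's sides.
- round_block_center (a point): wooden hand-printing block with a ROUND pale foot 48 mm across, 20 mm thick, and an upright round dark wooden handle in its middle, 25 mm thick, from 20 to 58 mm above the foot's underside (its top 6 mm taper). 58 mm high in all, loose, standing on its foot. The point is its centre, half-way up; z is up.
- jar_center (a point): closed round glass paint jar, 44 mm across, with a dark metal lid 45 mm across and 14 mm tall; 56 mm high in all. Loose, standing upright. The point is its centre, half-way up; z is up.
- tray_long: the longer wooden kit tray, fixed to the table: 78 mm wide (its x), 226 mm long (its y), rim and dividers 12 mm high and 4 mm thick, floor 4 mm thick. Three equal bays in a row along y, each 70 x 70 mm inside. A dark flat finger tab (40 x 20 mm) sticks out of its +y end. Origin: middle of the underside; bay centres at x = 0 and y = +74 mm (by the tab), 0 (middle), -74 mm (far end from the tab).
- tray_short: the shorter wooden kit tray, fixed to the table: 78 mm wide (its x), 152 mm long (its y), rim and divider 12 mm high and 4 mm thick, floor 4 mm thick. Two equal bays in a row along y, each 70 x 70 mm inside. A dark flat finger tab (40 x 20 mm) sticks out of its +y end. Origin: middle of the underside; bay centres at x = 0 and y = +37 mm (by the tab), -37 mm (away from the tab).
- brass_pot_center (a point): small round-bellied brass pot, 52 mm across, 50 mm high, standing loose in the row of stock; not part of any kit, to be left alone. The point is its centre, half-way up; z is up.
- bangle_center (a point): dark wooden bangle lying flat, 68 mm across, 14 mm high, loose, on the robot's right; not part of any kit, to be left alone. The point is its centre, half-way up; z is up.
Not all that is in view belongs to the job. What is shaped like the part that bears bowl_center but pink or purple is not meant. Leave any red look-alike of the part that bears square_block_center alone.

How it is judged:
At the end, for the whole second after the job is handed in: Each of the five things stands in its own bay of the right tray, its centre within 15 mm of the bay's centre along each side of the bay, its foot on the bay's floor (within 4 mm in height), upright within 0.1 rad, let go and at rest (x of square_block_center in the frame of tray_long between -0.015 and 0.015 m and y of square_block_center in the frame of tray_long between 0.059 and 0.089 m and z of square_block_center in the frame of tray_long between 0.029 and 0.037 m and angle between each of square_block_center, bowl_center, jar_center, round_block_center, tumbler_center's own z axis and vertical below 0.1 rad and linear speed of each of square_block, bowl, jar, round_block, tumbler below 0.02 m/s and contact force between the fingers and square_block below 0.05 N and x of bowl_center in the frame of tray_long between -0.015 and 0.015 m and y of bowl_center in the frame of tray_long between -0.015 and 0.015 m and z of bowl_center in the frame of tray_long between 0.0225 and 0.0305 m and contact force between the fingers and bowl below 0.05 N and x of jar_center in the frame of tray_long between -0.015 and 0.015 m and y of jar_center in the frame of tray_long between -0.089 and -0.059 m and z of jar_center in the frame of tray_long between 0.028 and 0.036 m and contact force between the fingers and jar below 0.05 N and x of round_block_center in the frame of tray_short between -0.015 and 0.015 m and y of round_block_center in the frame of tray_short between 0.022 and 0.052 m and z of round_block_center in the frame of tray_short between 0.029 and 0.037 m and contact force between the fingers and round_block below 0.05 N and x of tumbler_center in the frame of tray_short between -0.015 and 0.015 m and y of tumbler_center in the frame of tray_short between -0.052 and -0.022 m and z of tumbler_center in the frame of tray_short between 0.033 and 0.041 m and contact force between the fingers and tumbler below 0.05 N); the robot touches nothing.
It fails at once if a kit thing is dropped: in free air, touched by nothing, with its foot more than 30 mm above the table ((height (world z) of square_block_center above 0.059 m and contact force between anything else and square_block below 0.02 N) or (height (world z) of bowl_center above 0.0525 m and contact force between anything else and bowl below 0.02 N) or (height (world z) of jar_center above 0.058 m and contact force between anything else and jar below 0.02 N) or (height (world z) of round_block_center above 0.059 m and contact force between anything else and round_block below 0.02 N) or (height (world z) of tumbler_center above 0.063 m and contact force between anything else and tumbler below 0.02 N)).
It fails at once if the brass pot is pushed more than 20 mm from its place or tipped (distance of brass_pot_center from where it was at the start of the episode above 0.02 m or angle between brass_pot_center's own z axis and vertical above 0.35 rad).
It fails at once if the bangle is pushed more than 20 mm from its place or tipped (distance of bangle_center from where it was at the start of the episode above 0.02 m or angle between bangle_center's own z axis and vertical above 0.35 rad).
It also fails if it takes over 134 s, if anything falls off the work surface, if the arm or the gripper's body presses on something with over 40 N, if the wrist force passes 120 N, or if a joint passes its speed limit or range.

## Working session

There is one attempt and no reset: what is moved stays moved. The work goes in short steps, each a Python script; the robot and the scene stay as the last script left them, time stands still between calls to the robot, and variables do not carry over. Pictures are saved under pics/ and viewed, and the job is handed in when it is done.

```bash
ls; mkdir -p pics; python3 - <<'E'
from rig import *
import cv2, numpy as np
for n in("top","side"):
    p,d=grab_frame(n); cv2.imwrite(f"pics/{n}0.png",p[:,:,::-1]); c=camera_params(n); print(n,c,(d>0).mean())
print(monitor.current_clock(),monitor.current_eef_rot())
E
```

```text
pics
top {'vertical_fov': 56.455499205197434, 'cx': 280.42747457221776, 'cy': 205.32492705259062, 'rvec': array([ 2.22478185, -2.18044909,  0.0099594 ]), 'tvec': array([-0.06909586,  0.46614493,  0.90863713])} 0.9960586734693877
side {'vertical_fov': 52.51300376027922, 'cx': 273.20199040812616, 'cy': 207.59511935323752, 'rvec': array([ 2.2101357 , -0.25609174,  0.13473686]), 'tvec': array([-0.47071765,  0.05882128,  0.93191538])} 0.996016156462585
0.1 [ 0.15387632  0.69021632 -0.15532584  0.68978069]
```

View pics/top0.png

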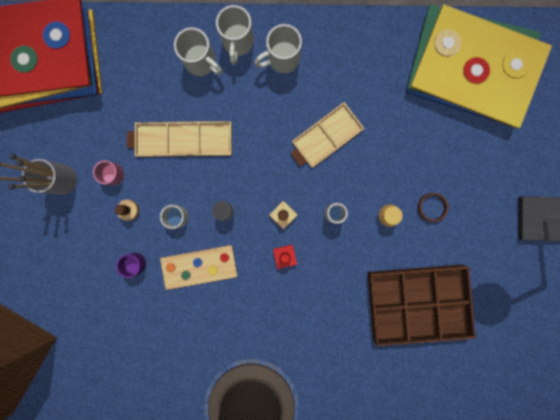

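View pics/side0.png

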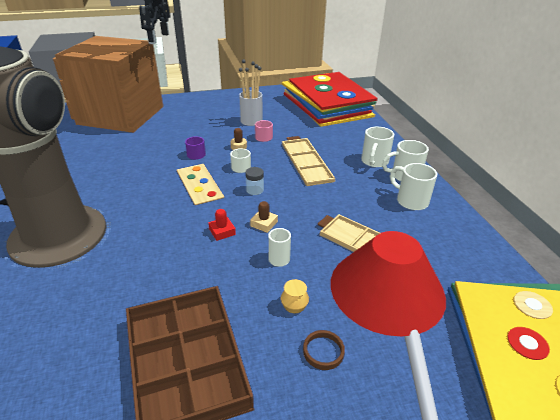

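```bash
cat > h.py <<'E'
from rig import *
import cv2, numpy as np
from scipy.spatial.transform import Rotation as R
def cam(n):
    c=camera_params(n); f=210/np.tan(np.radians(c['vertical_fov'])/2)
    return f,c['cx'],c['cy'],cv2.Rodrigues(np.array(c['rvec']))[0],np.array(c['tvec'])
def proj(n,P):
    f,cx,cy,Rm,t=cam(n); q=Rm@np.array(P)+t; return np.array([f*q[1]/q[2]+cy,f*q[0]/q[2]+cx]),q[2]
def cloud(n,d):
    f,cx,cy,Rm,t=cam(n); v,u=np.mgrid[:420,:560]
    q=np.stack([(u-cx)/f*d,(v-cy)/f*d,d],-1); return (q-t)@Rm
def atz(n,rc,z):
    f,cx,cy,Rm,t=cam(n); ray=Rm.T@np.array([(rc[1]-cx)/f,(rc[0]-cy)/f,1]); o=-Rm.T@t
    return o+ray*(z-o[2])/ray[2]
E
cat > look.py <<'E'
from h import *
print(proj("top",[0,0,0]),proj("top",[.267,.565,.253]),proj("side",[.267,.565,.253]),proj("side",[0,0,0]))
for n in("top","side"):
    f,cx,cy,Rm,t=cam(n); print("campos",-Rm.T@t)
p,d=grab_frame("top"); C=cloud("top",d)
grab_frame("side")
np.save("top_d.npy",d)
for q in("tumbler_center","bowl_center","square_block_center","round_block_center","jar_center","tray_long","tray_short","brass_pot_center","bangle_center"):
    for n in ("top","side"):
        for o in spotter.cut_out(n,q)[:3]:
            m=o["mask"]
            if n=="top":
                X=C[m]; print(q,n,round(o["confidence"],2),np.round(o["centre"]),m.sum(),"med",np.median(X,0).round(3),"zmax",X[:,2].max().round(3))
            else: print(q,n,round(o["confidence"],2),np.round(o["centre"]),m.sum())
        for o in spotter.mark_of(n,q)[:2]: print("   mark",n,round(o["confidence"],2),np.round(o["centre"],1),atz(n,o["centre"],.03).round(3))
E
python3 look.py
python3 - <<'E'
from h import *
for n in("top","side"):
    p=cv2.imread(f"pics/{n}0.png")
    if n=="top": cv2.imwrite("pics/topz.png",cv2.resize(p[90:300,90:490],(800,420),interpolation=cv2.INTER_CUBIC))
E
```

```text
(array([406.01314938, 250.67980431]), np.float64(0.908637125978904)) (array([311.63299931, -88.58021207]), np.float64(0.6700360507982691)) (array([ 35.26378236, 158.73758535]), np.float64(1.265566248166617)) (array([234.46575963,  58.16951311]), np.float64(0.9319153800972493))
campos [ 0.44635735 -0.07286861  0.91822766]
campos [ 0.29119587 -0.79476662  0.61404585]
tumbler_center top 0.79 [215. 338.] 346 med [ 0.452 -0.188  0.012] zmax 0.918
   mark top 0.79 [214.4 334.4] [ 0.449 -0.183  0.03 ]
   mark top 0.39 [215.9 389.8] [ 0.448 -0.308  0.03 ]
tumbler_center side 0.97 [247. 280.] 778
   mark side 0.59 [248.3 280.8] [ 0.456 -0.184  0.03 ]
bowl_center top 0.95 [265. 130.] 597 med [0.323 0.284 0.018] zmax 0.918
bowl_center top 0.92 [217. 172.] 515 med [0.436 0.188 0.011] zmax 0.918
   mark top 0.79 [217.9 174.4] [0.433 0.181 0.03 ]
   mark top 0.59 [172.1 107.7] [0.535 0.337 0.03 ]
bowl_center side 0.76 [159. 241.] 411
bowl_center side 0.62 [129. 264.] 375
bowl_center side 0.61 [147. 195.] 369
   mark side 0.91 [163.  237.9] [0.426 0.159 0.03 ]
   mark side 0.85 [148.5 194.6] [0.323
[... 1297 characters left out ...]
0.918
   mark top 0.58 [136.9 325.6] [ 0.625 -0.16   0.03 ]
tray_short side 0.69 [226. 345.] 1272
   mark side 0.76 [239.1 356.4] [ 0.615 -0.192  0.03 ]
brass_pot_center top 0.64 [212. 390.] 422 med [ 0.448 -0.303  0.049] zmax 0.918
   mark top 0.57 [214.2 388.8] [ 0.452 -0.306  0.03 ]
brass_pot_center side 0.91 [300. 297.] 773
   mark side 0.66 [298.5 295.2] [ 0.448 -0.316  0.03 ]
bangle_center top 0.81 [200. 443.] 244 med [ 0.476 -0.421  0.013] zmax 0.918
   mark top 0.75 [204.2 433.1] [ 0.476 -0.405  0.03 ]
   mark top 0.39 [139.9 185.9] [0.612 0.159 0.03 ]
bangle_center side 0.7 [357. 318.] 732
bangle_center side 0.66 [181. 252.] 465
   mark side 0.98 [347.3 326. ] [ 0.469 -0.423  0.03 ]
```

View pics/topz.png

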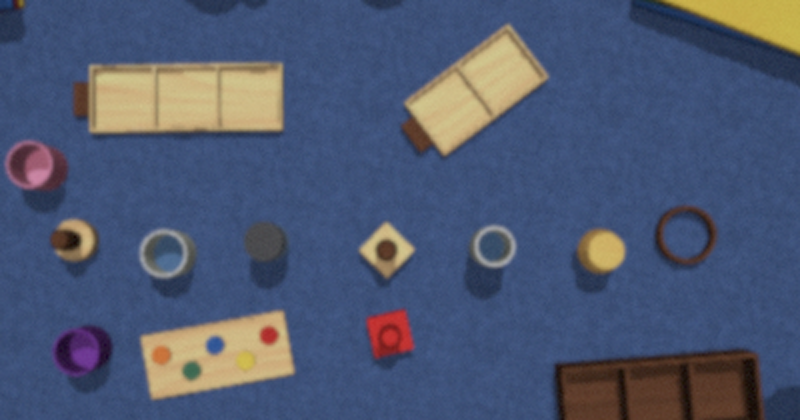

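```bash
cat > meas.py <<'E'
from h import *
p,d=grab_frame("top"); C=cloud("top",d); ok=d>0
g={"round":(.449,.296),"bowl":(.436,.185),"jar":(.45,.066),"square":(.44,-.07),"tumbler":(.45,-.185),"pot":(.45,-.305),"bangle":(.47,-.405)}
for k,(x,y) in g.items():
    m=ok&(np.hypot(C[...,0]-x,C[...,1]-y)<.05)&(C[...,2]>.008)
    X=C[m]; zt=np.percentile(X[:,2],98)
    print(k,m.sum(),"ztop",zt.round(3),end=" ")
    for lo,hi in ((zt-.008,zt+.01),(.014,.028)):
        T=X[(X[:,2]>lo)&(X[:,2]<hi)]
        if len(T)<8: continue
        (c,r)=cv2.minEnclosingCircle((T[:,:2]*1000).astype(np.float32))
        rc=cv2.minAreaRect((T[:,:2]*1000).astype(np.float32))
        print(len(T),"circ",np.round(c,1),round(r,1),"rect",np.round(rc[0],1),np.round(rc[1],1),round(rc[2],1),end=" | ")
    print()
for q,c0 in(("tray_long",(.62,.165)),("tray_short",(.63,-.165))):
    m=spotter.cut_out("top",q)[0]["mask"]; 
    mm=ok&m&(np.hypot(C[...,0]-c0[0],C[...,1]-c0[1])<.14)
    P=(C[mm]*1000)
    W=P[P[:,2]>8]
    print(q,np.percentile(P[:,2],[5,50,95]).round(1),"rim",len(W),[np.round(a,1) for a in cv2.minAreaRect(W[:,:2].astype(np.float32))])
    # tab: darker
    img=cv2.cvtColor(p,cv2.COLOR_RGB2GRAY)
b=C[(C[...,2]>.09)&ok&(C[...,2]<.85)]
for n in("top","side"):
    p,d=grab_frame(n);c=cloud(n,d); b=c[(d>0)&(c[...,2]>.09)&(c[...,2]<.8)&(c[...,0]>.15)&(c[...,0]<.95)&(abs(c[...,1])<.6)]
    ij,ct=np.unique(np.round(b[:,:2],1),axis=0,return_counts=True)
    for a,k in zip(ij,ct): 
        s=b[(np.round(b[:,:2],1)==a).all(1)]
        if k>8: print(n,a,k,s[:,2].min().round(2),s[:,2].max().round(2))
E
python3 meas.py
```

```text
round 372 ztop 0.059 95 circ [448.9 295.5] 12.2 rect [449.3 295.5] [22.2 23.3] 49.1 | 213 circ [449.2 295.5] 24.0 rect [449.3 292.8] [46.4 42.3] 2.0 | 
bowl 307 ztop 0.047 124 circ [437.  183.6] 26.8 rect [436.5 183.3] [51.1 52.4] 28.7 | 76 circ [436.7 182.2] 25.7 rect [437.6 182.6] [46.1 50.6] 1.3 | 
jar 360 ztop 0.059 319 circ [452.1  69.8] 22.3 rect [452.2  69.6] [42.  42.6] 1.4 | 12 circ [448.3  55.4] 15.6 rect [447.3  52.1] [ 6.8 31.2] 73.8 | 
square 392 ztop 0.059 97 circ [445.9 -66.2] 12.2 rect [445.1 -66.5] [22.1 22.1] 1.2 | 294 circ [446.2 -66.2] 31.0 rect [446.2 -66.2] [43.9 43.9] 46.1 | 
tumbler 211 ztop 0.068 87 circ [ 451.9 -183.9] 21.9 rect [ 451.9 -183.5] [42.5 42.3] 77.3 | 28 circ [ 451.7 -182.3] 20.7 rect [ 452.6 -182.4] [40.2 36.4] 84.0 | 
pot 401 ztop 0.052 256 circ [ 449.4 -309.2] 19.9 rect [ 448.9 -308.6] [37.7 38.1] 2.0 | 55 circ [ 448.7 -308.2] 25.4 rect [ 448.5 -303.2] [48.4 37.2] 4.1 | 
bangle 258 ztop 0.017 251 circ [ 470.7 -412. ] 34.4 rect [ 470.4 -412. ] [64.6 68.4] 1.0 | 102 circ [ 470.4 -411. ] 33.7 rect [ 470.6 -411. ] [65.7 64.7] 28.4 | 
tray_long [ 1.2  4.3 12.5] rim 740 [array([618.8, 181.1]), array([ 78.6, 245. ]), np.float64(1.1)]
tray_short [ 0.9  4.4 12.8] rim 560 [array([ 628.2, -158.7]), array([ 78.3, 172.7]), np.float64(38.1)]
top [0.2 0.5] 528 0.09 0.18
top [0.5 0.4] 252 0.09 0.19
top [0.5 0.5] 422 0.09 0.18
top [0.6 0.5] 14 0.09 0.18
side [0.2 0.5] 1220 0.09 0.36
side [0.2 0.6] 529 0.09 0.22
side [0.3 0.5] 274 0.24 0.36
side [0.3 0.6] 143 0.25 0.35
side [ 0.4 -0.6] 4471 0.33 0.38
side [ 0.4 -0.5] 198 0.33 0.38
side [ 0.5 -0.6] 1583 0.33 0.38
side [0.5 0.4] 161 0.09 0.19
side [0.5 0.5] 270 0.09 0.19
side [0.6 0.5] 10 0.09 0.18
```

```bash
cat >> h.py <<'E'
LO=(np.array([.619,.1711]),1.1); SH=(np.array([.6344,-.1666]),38.1)
def bay(T,y):
    a=np.radians(T[1]); return T[0]+y*np.array([-np.sin(a),np.cos(a)])
def q(adeg):
    a=np.radians(adeg); x=np.array([0,0,-1.]); y=np.array([np.cos(a),np.sin(a),0]); return R.from_matrix(np.stack([x,y,np.cross(x,y)],1)).as_quat()
def best(p,adeg):
    c=[]
    j0=np.array(monitor.current_joints())
    for k in(-180,0,180):
        s=r.ik(list(p),list(q(adeg+k)))
        if s is not None: c.append((np.abs(np.array(s)-j0).max()+.5*max(0,abs(s[5])-2.2),adeg+k,s))
    c.sort(key=lambda t:t[0]); return c[0]
def go(p,adeg):
    b=best(p,adeg); r.set_joints(list(b[2])); return q(b[1])
PARTS={"round":((.449,.2955),.043,90,SH,37,38.1),"square":((.446,-.0662),.043,46.1,LO,74,1.1),
"bowl":((.4368,.1835),.029,1.1,LO,0,1.1),"jar":((.4521,.0697),.038,1.1,LO,-74,1.1),"tumbler":((.4519,-.1836),.042,38.1,SH,-37,38.1)}
def T(): return round(monitor.current_clock(),1)
def pick(k,zs=.16):
    xy,h,a,*_=PARTS[k]
    go([*xy,zs],a); print(k,"above",T(),np.round(monitor.current_eef_pos(),4))
    hit=r.move_linear([*xy,h+.003+.03],velocity=.15); hit=r.move_linear([*xy,h+.003],velocity=.08,guard=8)
    print("guard",hit,np.round(monitor.current_eef_pos(),4))
    if hit: return False
    r.set_gripper(0.); print("opening",monitor.current_opening(),"width~",85*monitor.current_opening())
    r.move_linear([*xy,zs+.03],velocity=.2); r.wait(.1)
    print("lifted",T(),monitor.current_opening(),np.round(monitor.current_ft_force(),2)); return True
def place(k,zs=.16):
    _,h,_,tr,y,a=PARTS[k]; xy=bay(tr,y)
    go([*xy,zs],a); z=h+.003+.004
    r.move_linear([*xy,z+.015],velocity=.15); r.wait(.15)
    hit=r.move_linear([*xy,z-.003],velocity=.03,guard=4); e=monitor.current_eef_pos()
    print("place",k,T(),"hit",hit,"dz mm",round(1000*(e[2]-z),1),np.round(monitor.current_ft_force(),1)); 
def release(k,op=1.,zs=.16):
    e=np.array(monitor.current_eef_pos())
    r.set_gripper(op); r.wait(.1); r.move_linear([e[0],e[1],zs],velocity=.2); print("released",T())
E
python3 - <<'E'
from h import *
im=cv2.imread("pics/top0.png"); im=cv2.resize(im,(1120,840),interpolation=cv2.INTER_CUBIC)
def pt(P): rc=proj("top",P)[0]; return (int(2*rc[1]+1),int(2*rc[0]+1))
for t,L in((LO,226),(SH,152)):
    a=np.radians(t[1]); ex=np.array([np.cos(a),np.sin(a)]); ey=np.array([-ex[1],ex[0]])
    c=[t[0]+ex*sx*.039+ey*sy*L/2000 for sx,sy in((1,1),(1,-1),(-1,-1),(-1,1))]
    cv2.polylines(im,[np.array([pt([*v,.012]) for v in c])],True,(0,0,255),1)
E
sed -i 's/y\*np.array(\[-np/y*.001*np.array([-np/' h.py
python3 - <<'E'
from h import *
im=cv2.imread("pics/top0.png"); im=cv2.resize(im,(1120,840),interpolation=cv2.INTER_CUBIC)
def pt(P): rc=proj("top",P)[0]; return (int(2*rc[1]+1),int(2*rc[0]+1))
for t,L in((LO,226),(SH,152)):
    a=np.radians(t[1]); ex=np.array([np.cos(a),np.sin(a)]); ey=np.array([-ex[1],ex[0]])
    c=[t[0]+ex*sx*.039+ey*sy*L/2000 for sx,sy in((1,1),(1,-1),(-1,-1),(-1,1))]
    cv2.polylines(im,[np.array([pt([*v,.012]) for v in c])],True,(0,0,255),1)
H={"round":.058,"square":.058,"bowl":.045,"jar":.056,"tumbler":.066}
for k,v in PARTS.items():
    cv2.circle(im,pt([*v[0],H[k]]),3,(0,0,255),-1); cv2.circle(im,pt([*bay(v[3],v[4]),.004]),4,(0,160,0),-1)
    print(k,bay(v[3],v[4]).round(4),best([*v[0],.045],v[2])[1:],best([*bay(v[3],v[4]),.045],v[5])[2])
cv2.imwrite("pics/ov.png",im[180:600,180:980])
E
```

```text
round [ 0.6116 -0.1375] (90, array([ 5.01051990e-01,  4.37592042e-01,  1.95526649e+00, -4.44089210e-16,
        7.48734118e-01, -1.06974434e+00])) [-2.90580364e-01  5.68362941e-01  1.73753674e+00 -4.44089210e-16
  8.35692970e-01 -9.55550809e-01]
square [0.6176 0.2451] (46.1, array([-2.43981573e-01,  3.10157390e-01,  2.15343851e+00, -4.44089210e-16,
        6.77996756e-01, -1.04857836e+00])) [ 3.12271705e-01  6.24740981e-01  1.64032409e+00 -4.44089210e-16
  8.76527583e-01  2.93073083e-01]
bowl [0.619  0.1711] (1.1, array([ 3.05769154e-01,  3.44254865e-01,  2.10205653e+00, -4.44089210e-16,
        6.95281255e-01,  2.86570532e-01])) [ 2.01893373e-01  5.91274441e-01  1.69823981e+00 -4.44089210e-16
  8.52078402e-01  1.82694752e-01]
jar [0.6204 0.0971] (1.1, array([ 5.77270304e-02,  3.19968029e-01,  2.13879034e+00, -4.44089210e-16,
        6.82834286e-01,  3.85284086e-02])) [ 8.59430233e-02  5.70058886e-01  1.73463826e+00 -4.44089210e-16
  8.36895510e-01  6.67444015e-02]
tumbler [ 0.6572 -0.1957] (38.1, array([-4.75211799e-01,  3.64902223e-01,  2.07032285e+00, -4.44089210e-16,
        7.06367576e-01, -1.14018224e+00])) [-3.52904578e-01  6.57340054e-01  1.58336822e+00 -4.44089210e-16
  9.00884380e-01 -1.01787502e+00]
```

View pics/ov.png

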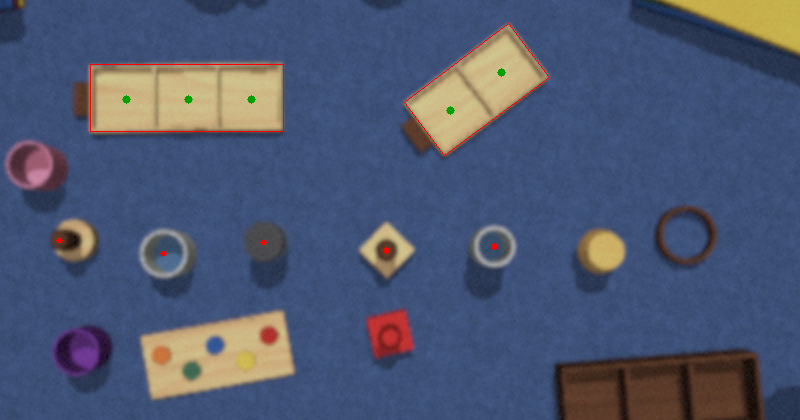

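The overlay fits: the tray outlines lie on the rims (long tray at 90–283, 65–131; short tray at 405–548, 25–155). Bay centres (green) and object tops (red) sit on their things. Starting with the round block.

```bash
python3 - <<'E'
from h import *
xy=PARTS["round"][0]
go([*xy,.25],90)
if pick("round"):
    p,d=grab_frame("side"); cv2.imwrite("pics/s1.png",p[:,:,::-1])
E
```

```text
round above 3.9 [0.4483 0.2962 0.1595]
guard False [0.4484 0.2952 0.0452]
opening 0.26964860548203695 width~ 22.920131465973142
lifted 6.7 0.2693482679787226 [-0.07 -0.42 -1.26]
```

View pics/s1.png

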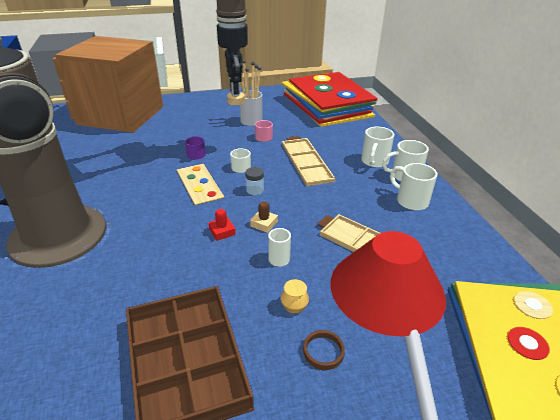

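The round block hangs from the gripper at (237, 98), upright. Placing it next.

```bash
python3 - <<'E'
from h import *
place("round")
release("round"); print(monitor.current_opening())
go([.45,.07,.2],1.1)
p,d=grab_frame("top"); cv2.imwrite("pics/t1.png",cv2.resize(p[60:270,90:490,::-1],(800,420),interpolation=cv2.INTER_CUBIC))
E
```

```text
place round 9.9 hit True dz mm 0.6 [-0.8  0.3  4.8]
released 11.3
0.9970223396034225
```

View pics/t1.png

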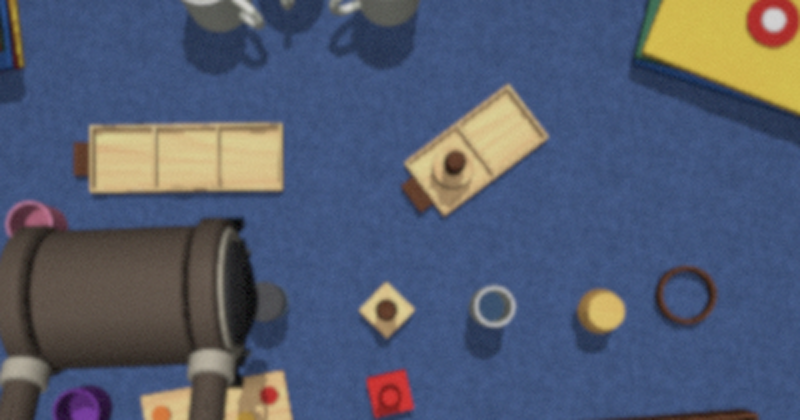

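The round block stands in the tab bay at (453, 168), and there is plenty of time left. Next come the tumbler and the jar.

```bash
python3 - <<'E'
from h import *
for k in("jar","tumbler"):
    if not pick(k) or not .4<monitor.current_opening()<.65: print("STOP",k); break
    place(k); release(k)
    p,d=grab_frame("side"); cv2.imwrite(f"pics/s_{k}.png",p[:,:,::-1])
E
```

```text
jar above 12.7 [0.4507 0.0689 0.1584]
guard False [0.4521 0.0697 0.041 ]
opening 0.5091472616153668 width~ 43.27751723730618
lifted 15.4 0.5091242316578223 [-0.24  0.58 -1.9 ]
place jar 17.6 hit True dz mm 0.7 [0. 0. 4.]
released 18.9
tumbler above 20.2 [ 0.4521 -0.1833  0.1596]
guard False [ 0.4518 -0.1836  0.0448]
opening 0.506694172384107 width~ 43.06900465264909
lifted 22.9 0.5043301697220844 [ 0.69  0.3  -0.68]
place tumbler 25.2 hit True dz mm 0.8 [-0.5  0.3  4.1]
released 26.5
```

View pics/s_tumbler.png

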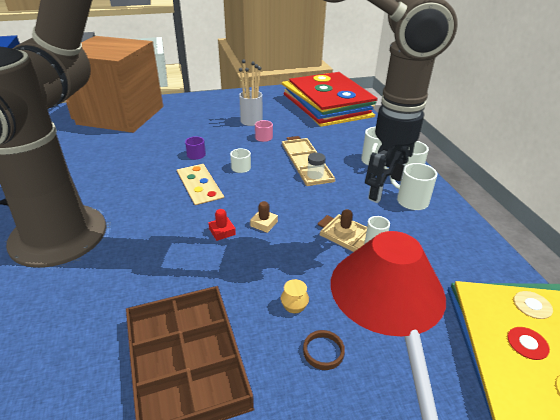

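The jar stands in the far bay (316, 167) and the tumbler in the short tray (377, 230). That leaves the bowl and the square block.

```bash
python3 - <<'E'
from h import *
for k,lo,hi in(("bowl",.52,.75),("square",.2,.4)):
    if not pick(k) or not lo<monitor.current_opening()<hi: print("STOP",k); break
    place(k); release(k)
else:
    go([.42,.07,.3],1.1)
    r.set_joints([1.06,.308,1.634,0,1.2,-.07])
    p,d=grab_frame("side"); cv2.imwrite("pics/s_end.png",p[:,:,::-1])
    p,d=grab_frame("top"); cv2.imwrite("pics/t_end.png",cv2.resize(p[60:270,90:490,::-1],(800,420),interpolation=cv2.INTER_CUBIC))
    C=cloud("top",d)
    H={"round":.058,"square":.058,"bowl":.045,"jar":.056,"tumbler":.066}
    for k,v in PARTS.items():
        b=bay(v[3],v[4]); m=(d>0)&(np.hypot(C[...,0]-b[0],C[...,1]-b[1])<.045)&(C[...,2]>H[k]-.004)&(C[...,2]<.12)
        X=C[m]; c,rr=cv2.minEnclosingCircle((X[:,:2]*1000).astype(np.float32)); a=np.radians(v[3][1])
        e=np.array(c)-b*1000; print(k,len(X),"ztop-exp mm",round(1000*(np.median(X[:,2])-H[k]-.004),1),"r",round(rr,1),"bay err",np.round([e[0]*np.cos(a)+e[1]*np.sin(a),-e[0]*np.sin(a)+e[1]*np.cos(a)],1))
    for k,x,y,z in(("pot",.4494,-.3092,.042),("bangle",.4707,-.412,.009)):
        m=(d>0)&(np.hypot(C[...,0]-x,C[...,1]-y)<.05)&(C[...,2]>z); c,rr=cv2.minEnclosingCircle((C[m][:,:2]*1000).astype(np.float32)); print(k,np.round(c,1),round(rr,1))
    print(T())
E
```

```text
bowl above 28.1 [0.4375 0.1832 0.16  ]
guard False [0.4367 0.1835 0.0319]
opening 0.6033185031705847 width~ 51.2820727694997
lifted 30.9 0.6006851756448723 [ 0.28 -0.79 -0.44]
place bowl 33.2 hit True dz mm 0.9 [-0.1 -1.5  3.2]
released 34.5
square above 35.6 [ 0.4462 -0.066   0.1595]
guard False [ 0.4461 -0.0662  0.0461]
opening 0.27502042383549596 width~ 23.376736026017156
lifted 38.4 0.27137291858060625 [ 0.62 -0.02 -0.68]
place square 41.2 hit True dz mm 0.5 [ 0.  -0.3  4.5]
released 42.6
round 95 ztop-exp mm -1.4 r 12.4 bay err [-1.3 -0.8]
square 97 ztop-exp mm -1.1 r 12.3 bay err [-1.1 -0.7]
bowl 130 ztop-exp mm -1.2 r 26.5 bay err [-1.1 -0.6]
jar 331 ztop-exp mm -0.6 r 22.4 bay err [-0.9 -0.4]
tumbler 109 ztop-exp mm -1.1 r 22.1 bay err [-1.   0.5]
pot [ 449.5 -309.5] 20.2
bangle [ 469.3 -411.8] 34.6
45.8
```

```bash
ls pics
```

```text
ov.png
s1.png
s_end.png
s_jar.png
s_tumbler.png
side0.png
t1.png
t_end.png
top0.png
topz.png
```

View pics/t_end.png

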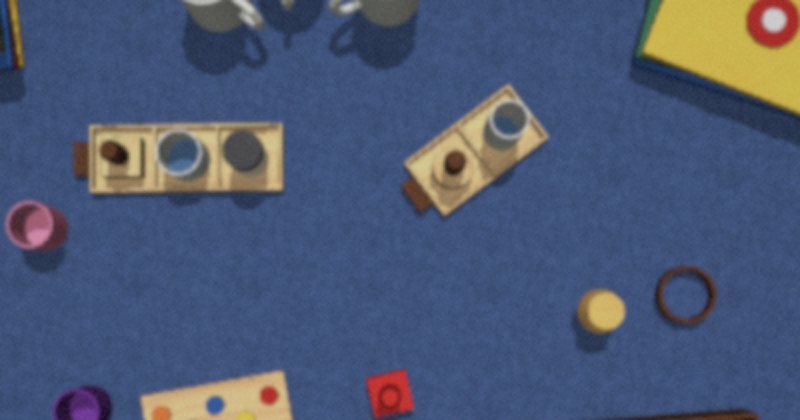

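View pics/s_end.png

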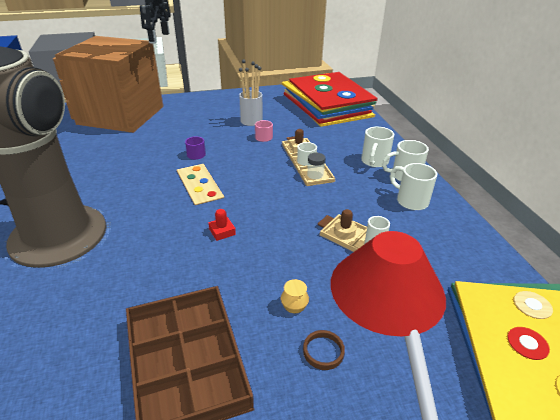

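All five things stand upright in their bays: in the top view, square block (118, 155), bowl (181, 153), jar (243, 151), round block (453, 165) and tumbler (508, 120). The brass pot and bangle have not moved.

```bash
python3 -c "
from rig import *
r.wait(.5); close_job()"
```

```text
the job is handed in; nothing more can be done
```

Both craft kits are made up and the job is handed in, at about 46 s of the 134 s allowed; close_job gives no verdict.

- **Long tray:** the square block is in the bay by the tab, turned to line up with the tray. The bowl is in the middle bay and the jar in the far bay.
- **Short tray:** the round block is in the bay by the tab and the tumbler in the other bay.
- **How they were set down:** each thing was lowered until it touched the bay floor, let go, and the arm then moved clear, back to its starting pose.

**Last checks (top camera depth):**
- All five centres were within about 1.5 mm of their bay centres.
- Their top heights were within 1.5 mm of what they should be, and all five look upright in both final pictures.
- The brass pot and the bangle were within about 1.5 mm of where they started, which is about as fine as the camera can measure.

No check failed. The trained networks did give some wrong matches: they took the pink and purple bowls for the bowl, the red block for the square block, and once the bangle for a block. I ruled these out against the pictures and the depth readings.

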